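# Lid the sugar pot and hold the caddy open for it

### The arm

A 7-joint arm with a two-finger parallel gripper is mounted at the origin on the work surface. World frame = base frame: x ahead of the robot, y to its left, z up, the work surface at z = 0. Lengths are in m, angles in degrees, forces in N, time in s.
With the tool pointing down it reaches from about 0.425 to 0.95 m from the base axis. Payload 4.7 kg.
Tool frame: the origin (TCP) lies at the very end of the fingers, on their centre line; the grasp point (between the pads) lies 19 mm behind it (bot.pinch_z is the z of the grasp point in the tool frame, in m); z points along the fingers, y is the line along which they close (so a half turn about z gives the same grasp; the last joint's range is limited). The gripper opens to 85 mm and grips with 20 to 120 N. Pads are 22 mm wide; open, the fingers measure 114 mm over their backs; the gripper's body (76 mm by 85 mm) begins 54 mm behind the grasp point. The pads swing forward as they close: fully open they stand 13 mm farther back than shut.
Start: joints at [65.266, 26.849, -2.785, 87.806, 1.381, 65.374, -4.715], TCP at [0.265, -0.621, 0.231] pointing down, gripper open.
Joint ranges: [-148.3, 148.3], [-19.14, 114.17], [-79.39, 73.82], [5.75, 140.21], [-59.74, 239.74], [12.07, 113.84], [-152.46, 152.46]. Speed limits (degrees/s): [147.25, 147.25, 180, 180, 180, 180, 180].

### API

Orientations are given as a 3x3 rotation matrix whose columns are the frame's x, y, z axes.
In Python, from rig import bot, cam, ticket, readout gives the robot as it stands (bot), with the cameras (cam), the job (ticket) and the readings (readout).
- The arm moves only by the tool tcp_steps, called after ">>>" by a JSON object that holds its "op" and its "data", one argument or row to a line. Schema: {"type":"object","properties":{"increments":{"type":"array","items":{"type":"number"},"minItems":7,"maxItems":70},"grip_force":{"type":"number"},"only":{"type":"string"},"quiet":{"type":"boolean"},"lines":{"type":"string"}},"required":["increments"],"additionalProperties":false}. increments is one flat list of numbers that holds 1 to 10 rows one after another, with no inner brackets; each row has 7 numbers: the opening from 0.0 (shut) to 1.0 (fully open), then dx, dy, dz in shares of the most that a row can go, 1 being 50 mm, then a rotation vector rx, ry, rz in normalised numbers (1 is 180 degrees); each row shifts and turns the commanded pose from where the row before left it, along the tool's axes as they then stand; what a row does not reach is not made up. A row lasts 1/10 s, in which the tool goes at most 0.05 m and 8.59 degrees, less where a joint would pass 70% of its speed; a pose out of reach is approached as far as the arm can. The fingers move at their own pace and stop on an object; grip_force is the grip in N (left out, the last holds). Time passes only in rows, so rows that do not move let the fingers close. The tool returns the time, the measured TCP pose, the force, the opening and the grip force at its end. only (a regular expression) keeps the lines of the reply that match it, lines (a string "A,B") keeps lines A to B, and quiet returns only ok. Shift and turn numbers lie between -1 and 1, and a call with a number outside is refused. Input that does not fit is refused with a message, and nothing moves.
- readout.get_obs(): the state, without advancing time (a new reading comes with each control period).
- cam.capture(name): name is "side" or "top"; returns the picture (480x640x3 uint8, blue, green, red); there is no depth.
- cam.calibration(name): a dict with "fx", "fy", "cx", "cy" (pixels), "R" (3x3) and "t" (3): a world point X has camera coordinates R X + t. Camera axes: x right, y down, z forward; pixel columns grow to the right and rows downward; lengths in m; the calibration is good to about 2 mm. A picture is of the moment at which its call begins. calibration takes no time and is no camera call.
- ticket.sign_off(): hands the job in; it is judged then, once.
The state is a dict: "t": time; "joint_pos": joint angles; "qvel": joint speeds; "joint_efforts": joint torques, N m; "ee_pos": TCP position; "ee_rot": TCP orientation; "force": force on the tool from outside, world axes, zero at the start; "moment": the same for the moment, N m; "opening": opening from 0.0 (shut) to 1.0 (fully open); "grasp_force": force on a finger pad.
Only numpy, scipy, OpenCV 4.12 (cv2) and the standard library are available. Lean on these libraries where they do the work, as an engineer would, in place of code of your own. Each camera call takes 0.05 s, during which the arm holds its last target. There are 200 camera calls.

### The job

The sugar pot has just been filled and is to be stowed in the wooden caddy: put its loose lid on so that it sits fully home, without dropping it, and let go of it, leaving the pot where it stands. Then lift the caddy's hinged lid, which falls shut on its own, to 60 degrees from closed and keep holding it still there so that the host can lower the pot in; finish while holding it, and leave the jigger, shaker and muddler alone.

Things in the scene. Friction and masses are not known exactly. Their poses are not given: they have to be found in the camera images.
- pot: Blue ceramic sugar pot, open on top: 90 mm outer diameter, 55 mm tall, mouth 80 mm in diameter, wall 5 mm, about 0.45 kg, loose. Origin: centre of its underside, z up. It stands on the white tray, whose surface is at world z = 8 mm.
- pot_rim (a point): Centre of the pot's mouth, at rim height, 55 mm above the pot's origin.
- pot_lid: The pot's loose lid, about 0.12 kg, lying knob up on the tray. From its origin (centre of its underside) upward: a white locating plug 72 mm in diameter and 8 mm high, a blue flange 92 mm in diameter from 8 to 14 mm, and a white cylindrical knob 24 mm in diameter from 14 to 40 mm. Seated, the plug is in the mouth, the flange rests on the rim, and the origin is 47 mm above the pot's origin.
- caddy: Pale wooden box fixed to the tray, 160 mm (its x) by 200 mm (its y) by 100 mm tall, without its lid. Origin: centre of its underside. Its front, where the tab of the lid is, faces -x of its own frame, roughly towards the robot.
- lid_hinge (a point): Middle of the caddy lid's hinge line: on the far (+x) top edge of the caddy, at (80, 0, 100) mm in the caddy's frame. The hinge line runs along the caddy's y axis.
- lid_board: The caddy's lid, about 0.35 kg: a darker wooden board 160 x 200 x 10 mm with a navy pull tab in its plane. Origin: on the hinge line. With the lid closed its axes equal the caddy's, and the board's underside lies on the rim; when open it turns about its y axis.
- lid_tab (a point): Where to grip the navy tab, which sticks out 54 mm from the middle of the lid's front edge and is 24 mm wide (along the hinge direction) and 10 mm thick. The point is at (-200, 0, 5) mm in lid_board's frame: 40 mm beyond the lid's front edge, at mid thickness. Pinched across its width, the tab can pivot between the fingers as the lid swings, so the tool may keep pointing down.
- lid (a joint): Opening angle of the caddy's lid: 0 is closed, positive as the front edge rises (1.047 rad = 60 degrees), stops at 1.9. It turns freely and falls shut when let go below about 1.5 rad.
- jigger: Double-ended steel jigger, 44 mm in diameter, 90 mm tall, standing. Origin: centre of its underside. To be left alone.
- shaker: Clear open shaker tin, 84 mm rim diameter, 140 mm tall, standing. Origin: centre of its underside. To be left alone.
- muddler: Dark wooden muddler lying along its x axis, 170 mm long, 30 mm wide and 26 mm high at its head. Origin: middle of its length, on its underside. To be left alone.

How it is judged:
By the outcome, as a careful person would: the job done as asked, in the order asked, and still so for the second after the job is handed in, while the arm keeps its last pose, push and grip.
It also fails if it takes over 54 s, if anything falls off the work surface, if the arm or the gripper's body presses on something with over 40 N, if the wrist force passes 120 N, or if a joint passes its speed limit or range.

## Working session

There is one attempt and no reset: what is moved stays moved. The work goes in short steps, Python scripts to look and compute and a tool call to move; the robot and the scene stay as the last step left them, time stands still between calls to the robot, and variables do not carry over. Pictures are saved under pics/ and viewed, at most 10 in all, crops included, and the job is handed in when it is done.

```bash
ls; mkdir -p pics
```

Run:
```python
from rig import bot, cam, ticket, readout
import cv2,numpy as np
np.set_printoptions(precision=4,suppress=True)
for n in("side","top"):
    cv2.imwrite(f"pics/{n}0.png",cam.capture(n)); print(n,cam.calibration(n))
o=readout.get_obs(); print(o, bot.pinch_z)
```

```text
pics
rig.py
side {'fx': 463.05899843744004, 'fy': 463.05899843744004, 'cx': 324.52256642125695, 'cy': 246.44718758797518, 'R': array([[ 0.8828, -0.4697, -0.0017],
       [-0.3139, -0.5874, -0.746 ],
       [ 0.3494,  0.6591, -0.666 ]]), 't': array([-0.5525,  0.2791,  0.8175])}
top {'fx': 478.1225542705042, 'fy': 478.1225542705042, 'cx': 319.49900201391307, 'cy': 243.5377498619058, 'R': array([[-0.0289, -0.9993, -0.0216],
       [-0.9909,  0.0315, -0.1309],
       [ 0.1315,  0.0176, -0.9912]]), 't': array([0.0356, 0.6092, 0.956 ])}
{'t': 0.1, 'joint_pos': array([65.2659, 26.8934, -2.7829, 87.8654,  1.3792, 65.3761, -4.7145]), 'qvel': array([-0.0332, -0.0468, -0.0486, -0.232 ,  0.0464,  0.021 ,  0.1281]), 'joint_efforts': array([  0.0012, -51.1516,  -0.0466, -23.839 ,   0.0108,   0.0044,
         0.    ]), 'ee_pos': array([ 0.2644, -0.6205,  0.2304]), 'ee_rot': array([[ 0.92  ,  0.392 , -0.0007],
       [ 0.392 , -0.92  ,  0.0016],
       [-0.    , -0.0018, -1.    ]]), 'force': array([0.2744, 0.6066, 0.3967]), 'moment': array([0.02  , 0.0153, 0.0598]), 'grasp_force': 0.0, 'opening': 1.0001751429300882} -0.0187
```

View pics/side0.png

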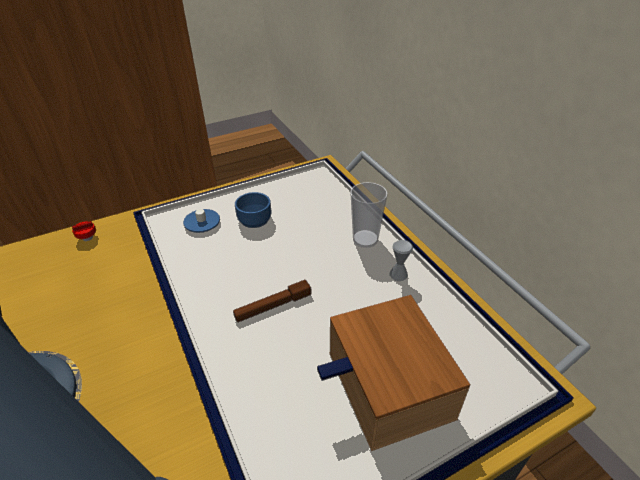

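View pics/top0.png

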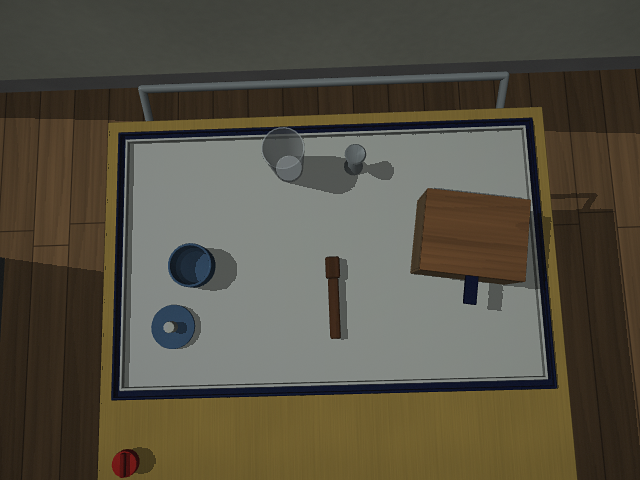

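The side view shows the lid (202,221), pot (253,209), tab (335,369) and caddy board corners around (331,318), (409,296), (469,384), (377,414). The top view shows the lid (174,327) with its knob (169,327), the pot (191,265), the tab (470,290) and the caddy at upper right. Next I'll segment these and triangulate.

Create h.py:
```python
import cv2,numpy as np
from rig import bot, cam, ticket, readout
np.set_printoptions(precision=4,suppress=True)
C={n:cam.calibration(n) for n in("side","top")}
def P(n):
    c=C[n];K=np.array([[c["fx"],0,c["cx"]],[0,c["fy"],c["cy"]],[0,0,1]])
    return K@np.c_[c["R"],c["t"]]
def tri(s,t):
    X=cv2.triangulatePoints(P("side"),P("top"),np.array(s,float).reshape(2,1),np.array(t,float).reshape(2,1))[:,0]
    return X[:3]/X[3]
def ray(n,p,z):
    c=C[n];d=c["R"].T@np.array([(p[0]-c["cx"])/c["fx"],(p[1]-c["cy"])/c["fy"],1]);o=-c["R"].T@c["t"]
    return o+d*(z-o[2])/d[2]
def proj(n,X):
    q=P(n)@np.r_[X,1]; return q[:2]/q[2]
def blobs(m,amin=60):
    k,l,s,c=cv2.connectedComponentsWithStats(m.astype(np.uint8))
    return [(s[i],c[i],l==i) for i in range(1,k) if s[i,4]>amin]
def blue(im):
    h=cv2.cvtColor(im,cv2.COLOR_BGR2HSV)
    return (h[...,0]>95)&(h[...,0]<130)&(h[...,1]>110)
```

Run:
```python
from h import *
for n in("side","top"):
    im=cv2.imread(f"pics/{n}0.png")
    for s,c,m in blobs(blue(im)):
        pts=np.argwhere(m)[:,::-1].astype(np.int32)
        hull=cv2.convexHull(pts)
        e=cv2.fitEllipse(hull) if s[4]<3000 else None
        print(n,s,c,e,cv2.minAreaRect(hull),np.median(im[m],0))
a=cv2.imread("pics/side0.png");b=cv2.imread("pics/top0.png")
f=lambda i,x,y,w,h:cv2.resize(i[y:y+h,x:x+w],(400,300),interpolation=cv2.INTER_NEAREST)
cv2.imwrite("pics/z.png",np.vstack([np.hstack([f(a,170,170,120,90),f(b,140,235,160,120)]),np.hstack([f(a,310,285,180,135),f(b,400,180,180,135)])]))
```

```text
side [325 159  29  27  82] [339.4024 172.2683] ((339.2694396972656, 172.197265625), (3.546389102935791, 41.058719635009766), 134.3027801513672) ((339.2500305175781, 171.75001525878906), (38.18376159667969, 2.1213202476501465), 45.0) [25.5  5.   0. ]
side [235 193  35  34 970] [252.9423 209.0309] ((253.01084899902344, 208.8441925048828), (34.87168884277344, 36.68336486816406), 88.53799438476562) ((252.0, 209.5), (33.0, 34.0), 90.0) [66. 48. 31.]
side [184 209  35  23 498] [201.4518 221.4357] ((201.298583984375, 220.24427795410156), (21.756269454956055, 35.43721389770508), 79.45362091064453) ((201.2647247314453, 220.558837890625), (21.100597381591797, 35.16766357421875), 75.96376037597656) [141. 102.  67.]
side [ 134  210  111  270 2748] [192.1419 358.7023] ((198.59181213378906, 374.63568115234375), (14.232527732849121, 414.1038513183594), 159.45556640625) ((188.490234375, 345.68780517578125), (288.565185546875, 12.396007537841797), 69.775146484375) [58. 24. 15.]
side [ 383  214  190  266 2887] [492.8701 399.8971] ((710.79150390625, 484.71136474609375), (107.73424530029297, 278.0502319
[... 528 characters left out ...]
85925292969) [38. 18. 13.]
top [ 168  243   47   44 1499] [191.5837 265.1134] ((191.0801544189453, 265.1866149902344), (43.545631408691406, 46.90739822387695), 99.13878631591797) ((191.0, 264.5), (43.0, 46.0), 90.0) [56. 43. 29.]
top [463 276  15  29 360] [470.2417 289.5806] ((470.0714416503906, 289.91558837890625), (14.790501594543457, 37.54964065551758), 2.9951062202453613) ((470.2344970703125, 289.68621826171875), (12.872049331665039, 27.903282165527344), 4.763641834259033) [40. 20. 15.]
top [ 152  305   43   44 1327] [173.0512 326.3685] ((172.68341064453125, 326.41607666015625), (42.2064323425293, 44.151432037353516), 34.461238861083984) ((173.0, 326.5), (43.0, 42.0), 90.0) [89. 67. 46.]
```

View pics/z.png

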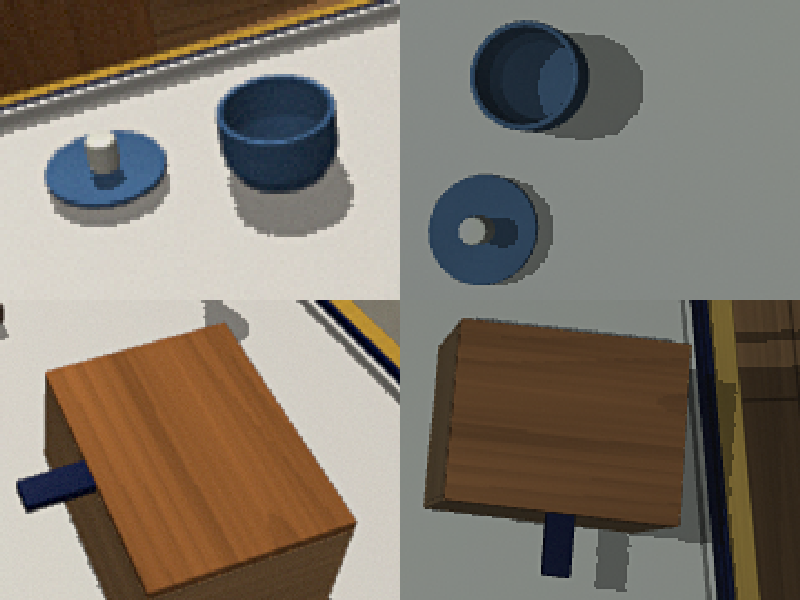

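The zoom gives clear features. In side pixels these are knob top (200,210), pot rim (253.1,203.2), and board corners (331,317), (412,295), (470,385), (377.5,417). In top pixels they are knob top (168.8,327.4), pot rim (191.4,264.6), and board corners (420,270), (428,189), (531,200), (526.5,281).

Run:
```python
from h import *
print("knobtop",tri((200,210),(168.8,327.4)),ray("top",(168.8,327.4),.048))
print("flange",tri((201.5,219.9),(172.8,326.4)),ray("top",(172.8,326.4),.022),ray("side",(201.5,219.9),.022))
print("rim",tri((253.1,203.2),(191.2,264.9)),ray("top",(191.2,264.9),.063),ray("side",(253.1,203.2),.063))
print("tab",tri((335,366.5),(470.2,289.7)))
S=[(331.2,317.4),(411.7,295.4),(469.8,384.9),(377.5,417.3)];T=[(420.3,270),(428.4,189),(530.9,200.3),(526.5,281.3)]
B=[tri(s,t) for s,t in zip(S,T)];print(np.array(B))
print(np.array([ray("top",t,.118) for t in T]))
print(np.array([ray("side",t,.118) for t in S]))
# pot mouth/outer silhouette predicted check
```

```text
knobtop [0.4473 0.3279 0.0497] [0.4467 0.3286 0.048 ]
flange [0.447  0.3309 0.0163] [0.4477 0.3289 0.022 ] [0.4454 0.3235 0.022 ]
rim [0.5719 0.2806 0.0581] [0.5715 0.2792 0.063 ] [0.57   0.2742 0.063 ]
tab [ 0.5032 -0.2665  0.1145]
[[ 0.5445 -0.1751  0.1149]
 [ 0.7012 -0.1996  0.1148]
 [ 0.6708 -0.3942  0.1158]
 [ 0.5156 -0.3723  0.1167]]
[[ 0.543  -0.174   0.118 ]
 [ 0.6997 -0.1985  0.118 ]
 [ 0.6707 -0.3935  0.118 ]
 [ 0.5157 -0.3719  0.118 ]]
[[ 0.5447 -0.1777  0.118 ]
 [ 0.7    -0.2019  0.118 ]
 [ 0.6691 -0.395   0.118 ]
 [ 0.5149 -0.3728  0.118 ]]
```

The rows are not in the units I measure in: shifts go in shares of 50 mm and turns go in shares of 180 degrees. I convert before sending: 0.036 m is 0.72, -0.031 m is -0.62.

>>> {"op": "tcp_steps", "data": {
  "increments": [1,0.72,-0.62,0,0,0,0,1,0.72,-0.62,0,0,0,0,1,0.72,-0.62,0,0,0,0,1,0.72,-0.62,0,0,0,0,1,0.72,-0.62,0,0,0,0,1,0.72,-0.62,0,0,0,0,1,0.72,-0.62,0,0,0,0,1,0.72,-0.62,0,0,0,0,1,0.72,-0.62,0,0,0,0,1,0.72,-0.62,0,0,0,0],
  "grip_force": 40
}}

```text
t: 1.1
ee_pos: [0.4745, -0.1929, 0.2312]
ee_rot: [[0.92, 0.392, -0.0], [0.392, -0.92, -0.0], [-0.0, 0.0, -1.0]]
force: [0.4, -1.0, -0.8]
opening: 1.002
grasp_force: 0.0
```

>>> {"op": "tcp_steps", "data": {
  "increments": [1,0.54,-0.8,0,0,0,0,1,0.28,-0.9,0,0,0,0,1,0.28,-0.9,0,0,0,0,1,0.28,-0.9,0,0,0,0,1,0.28,-0.9,0,0,0,0,1,0.28,-0.9,0,0,0,0,1,0.28,-0.9,0,0,0,0,1,0.28,-0.9,0,0,0,0,1,0.28,-0.9,0,0,0,0,1,0.28,-0.9,0,0,0,0]
}}

```text
t: 2.1
ee_pos: [0.44, 0.2762, 0.2312]
ee_rot: [[0.92, 0.392, 0.0], [0.392, -0.92, -0.001], [-0.0, 0.0, -1.0]]
force: [0.4, 0.9, 0.4]
opening: 1.003
grasp_force: 0.0
```

Create s.py:
```python
from h import *; import sys
o=readout.get_obs();R=o["ee_rot"];p=o["ee_pos"]
print("t",o["t"],p,"q",o["joint_pos"],"F",o["force"],"op",o["opening"],o["grasp_force"]);print(R)
if len(sys.argv)>3: print("tool delta",R.T@(np.array([float(a) for a in sys.argv[1:4]])-p))
```

```bash
python3 s.py .447 .3275 .09
```

```text
t 2.1 [0.44   0.2762 0.2312] q [  -8.4308   15.4466  -33.8627  107.3095    9.8791   60.1571 -113.2189] F [0.3525 0.8627 0.3681] op 1.0032152570892874 0.0
[[ 0.9201  0.3917  0.    ]
 [ 0.3917 -0.9201 -0.0005]
 [-0.0002  0.0005 -1.    ]]
tool delta [ 0.0265 -0.0445  0.1411]
```

Converted, 0.04 m is 0.8, -0.0225 m is -0.45.

>>> {"op": "tcp_steps", "data": {
  "increments": [1,0.27,-0.44,0,0,0,0,1,0.26,-0.45,0,0,0,0,1,0,0,0.8,0,0,0,1,0,0,0.8,0,0,0,1,0,0,0.8,0,0,0,1,0,0,0.42,0,0,0,1,0,0,0,0,0,0,1,0,0,0,0,0,0]
}}

```text
t: 2.9
ee_pos: [0.4476, 0.3263, 0.0905]
ee_rot: [[0.92, 0.392, -0.0], [0.392, -0.92, 0.0], [-0.0, -0.0, -1.0]]
force: [0.5, -0.1, 0.0]
opening: 1.002
grasp_force: 0.0
```

```bash
python3 s.py .447 .3275 .025
```

Run:
```python
from h import *
a=cam.capture("side");b=cam.capture("top")
f=lambda i,x,y,w,h:cv2.resize(i[y:y+h,x:x+w],(400,400),interpolation=cv2.INTER_NEAREST)
cv2.imwrite("pics/g1.png",np.hstack([f(a,140,140,120,120),f(b,110,260,120,120)]))
```

```text
t 2.9 [0.4476 0.3263 0.0905] q [ -17.0069   28.4664  -30.4074  110.7173   19.5972   45.9366 -125.1175] F [ 0.4545 -0.053   0.0122] op 1.0019444557108108 0.0
[[ 0.9199  0.3921 -0.0002]
 [ 0.3921 -0.9199  0.0001]
 [-0.0002 -0.0002 -1.    ]]
tool delta [-0.0001 -0.0014  0.0655]
```

View pics/g1.png

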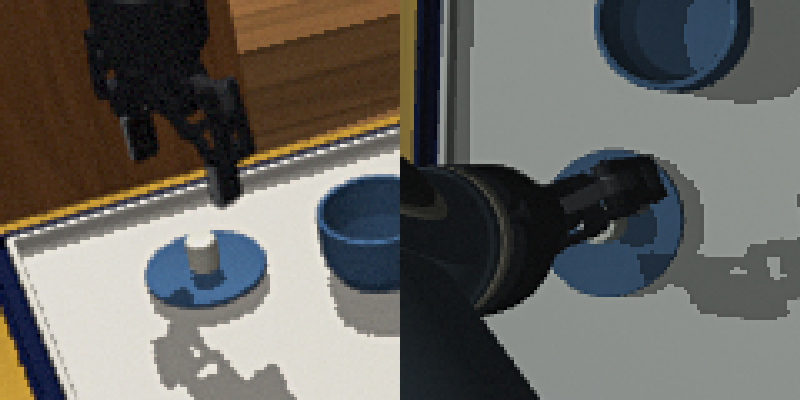

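The open fingers straddle the knob, which is at about (200,213) in the side view, so I'll descend and grip.

Converted, 0.03 m is 0.6, 0.025 m is 0.5.

>>> {"op": "tcp_steps", "data": {
  "increments": [1,0,-0.02,0.6,0,0,0,1,0,0,0.5,0,0,0,1,0,0,0.2,0,0,0,1,0,0,0,0,0,0,0,0,0,0,0,0,0,0,0,0,0,0,0,0,0,0,0,0,0,0,0,0,0,0,0,0,0,0,0,0,0,0,0,0,0,0,0,0,0,0,0,0],
  "grip_force": 40
}}

```text
t: 4.0
ee_pos: [0.4476, 0.3273, 0.0261]
ee_rot: [[0.92, 0.392, 0.001], [0.392, -0.92, 0.001], [0.001, -0.0, -1.0]]
force: [0.1, 0.2, 5.7]
opening: 0.265
grasp_force: 39.2
```

>>> {"op": "tcp_steps", "data": {
  "increments": [0,0,0,-0.4,0,0,0,0,0,0,-0.6,0,0,0,0,0,0,-0.6,0,0,0,0,0,0,0,0,0,0,0,0,0,0,0,0,0]
}}

```text
t: 4.5
ee_pos: [0.4472, 0.3267, 0.1054]
ee_rot: [[0.92, 0.392, 0.001], [0.392, -0.92, -0.0], [0.001, 0.0, -1.0]]
force: [0.8, -0.3, -1.0]
opening: 0.265
grasp_force: 39.3
```

Run:
```python
from h import *
a=cam.capture("side");b=cam.capture("top");cv2.imwrite("pics/a1.png",a);cv2.imwrite("pics/b1.png",b)
f=lambda i,x,y,w,h:cv2.resize(i[y:y+h,x:x+w],(400,400),interpolation=cv2.INTER_NEAREST)
cv2.imwrite("pics/g2.png",np.hstack([f(a,160,140,120,120),f(b,130,240,120,120)]))
```

```bash
python3 s.py
```

```text
t 4.6 [0.4464 0.326  0.104 ] q [ -16.4703   27.4343  -31.101   110.2031   18.8094   47.5571 -124.5429] F [ 0.1753 -0.4443 -1.278 ] op 0.2633006267811184 39.319276213645935
[[ 0.92    0.3919 -0.0019]
 [ 0.3919 -0.92   -0.0018]
 [-0.0025  0.0009 -1.    ]]
```

View pics/g2.png

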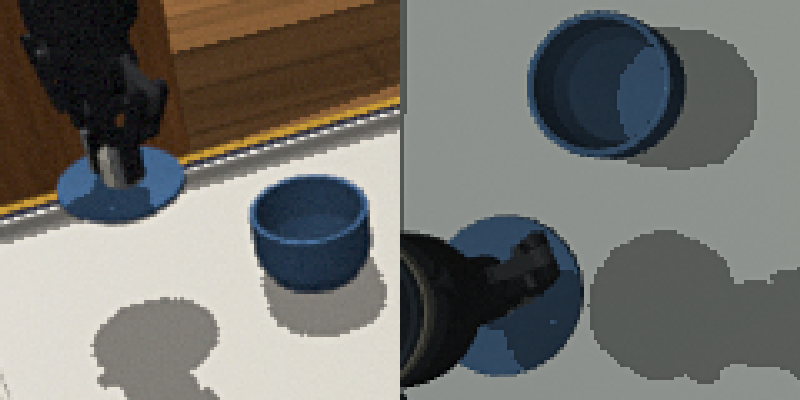

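The lid is gripped and level. The flange centre is near (196.5,194.2) in the side view and the pot is undisturbed. Now I'll measure the remaining offset.

Run:
```python
from h import *
for n in("side","top"):
    im=cv2.imread("pics/"+{"side":"a1","top":"b1"}[n]+".png")
    for s,c,m in blobs(blue(im)):
        if 300<s[4]<2000 and s[0]<300:
            hull=cv2.convexHull(np.argwhere(m)[:,::-1].astype(np.int32)); print(n,s,cv2.fitEllipse(hull)[:2])
L=ray("side",(196.5,194.2),.101);Rm=ray("side",(253.1,203.2),.063)
print(L,Rm,Rm-L, ray("side",(196.5,194.2),.098))
```

```bash
python3 s.py .5708 .2777 .104
```

```text
side [177 184  38  22 480] ((195.7061767578125, 194.6051788330078), (21.261857986450195, 37.97170639038086))
side [235 193  35  34 975] ((253.08096313476562, 208.87547302246094), (34.73872375488281, 36.9813232421875))
top [ 113  127  165  184 1741] ((4614.80615234375, 1770.5460205078125), (913.4384765625, 9671.28515625))
top [ 168  243   47   44 1510] ((191.0777587890625, 265.19921875), (43.50326156616211, 46.92538833618164))
top [145 305  40  47 889] ((161.0146026611328, 328.1327209472656), (45.11689758300781, 47.86044692993164))
[0.4472 0.3228 0.101 ] [0.57   0.2742 0.063 ] [ 0.1227 -0.0486 -0.038 ] [0.448  0.3272 0.098 ]
t 4.6 [0.4464 0.326  0.104 ] q [ -16.4703   27.4343  -31.101   110.2031   18.8094   47.5571 -124.5429] F [ 0.1753 -0.4443 -1.278 ] op 0.2633006267811184 39.319276213645935
[[ 0.92    0.3919 -0.0019]
 [ 0.3919 -0.92   -0.0018]
 [-0.0025  0.0009 -1.    ]]
tool delta [ 0.0955  0.0932 -0.0002]
```

Converted, 0.025 m is 0.5, 0.02 m is 0.4.

>>> {"op": "tcp_steps", "data": {
  "increments": [0,0.28,0.28,0,0,0,0,0,0.4,0.4,0,0,0,0,0,0.5,0.5,0,0,0,0,0,0.4,0.4,0,0,0,0,0,0.2,0.2,0,0,0,0,0,0.12,0.1,0,0,0,0,0,0,0,0,0,0,0,0,0,0,0,0,0,0,0,0,0,0,0,0,0]
}}

```text
t: 5.5
ee_pos: [0.5699, 0.2789, 0.1053]
ee_rot: [[0.919, 0.394, -0.001], [0.394, -0.919, 0.0], [-0.001, -0.0, -1.0]]
force: [0.6, -0.1, -1.9]
opening: 0.265
grasp_force: 39.3
```

```bash
python3 s.py .571 .2778 .104
```

Run:
```python
from h import *
a=cam.capture("side");b=cam.capture("top");cv2.imwrite("pics/a2.png",a);cv2.imwrite("pics/b2.png",b)
f=lambda i,x,y,w,h:cv2.resize(i[y:y+h,x:x+w],(400,400),interpolation=cv2.INTER_NEAREST)
cv2.imwrite("pics/g3.png",np.hstack([f(a,205,150,100,100),f(b,140,210,100,100)]))
```

```text
t 5.5 [0.5699 0.2789 0.1053] q [  -9.2089   33.5349  -29.0972   99.1236   19.7422   52.5243 -113.2033] F [ 0.6181 -0.141  -1.9141] op 0.2648821002745706 39.327049255371094
[[ 0.919   0.3942 -0.0008]
 [ 0.3942 -0.919   0.0002]
 [-0.0007 -0.0005 -1.    ]]
tool delta [0.0006 0.0014 0.0013]
```

View pics/g3.png

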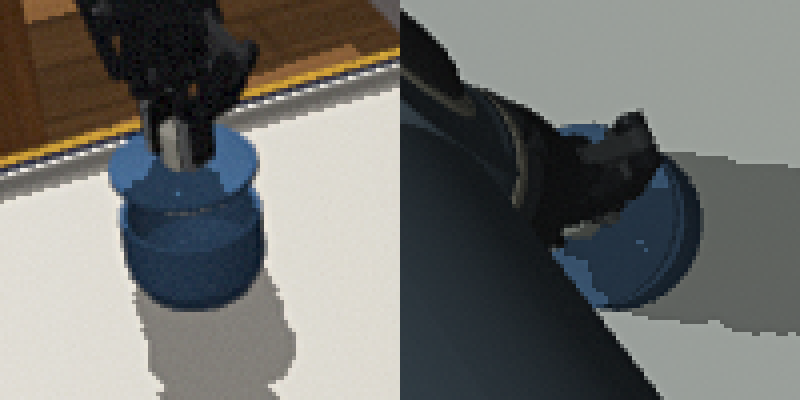

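Run:
```python
from h import *
print([ray("side",(250.9,y),.101) for y in (190.5,191.5,192.5)],ray("side",(253.1,203.2),.063))
```

```text
[array([0.5689, 0.2753, 0.101 ]), array([0.5674, 0.2714, 0.101 ]), array([0.5658, 0.2674, 0.101 ])] [0.57   0.2742 0.063 ]
```

Converted, 0.007 m is 0.14, 0.0006 m is 0.012.

>>> {"op": "tcp_steps", "data": {
  "increments": [0,0.012,0.024,0,0,0,0,0,0,0,0.14,0,0,0,0,0,0,0.14,0,0,0,0,0,0,0.12,0,0,0,0,0,0,0.08,0,0,0,0,0,0,0.06,0,0,0,0,0,0,0,0,0,0]
}}

```text
t: 6.3
ee_pos: [0.5728, 0.2774, 0.08]
ee_rot: [[0.92, 0.392, 0.001], [0.392, -0.92, -0.0], [0.001, 0.001, -1.0]]
force: [-2.9, -1.7, 9.1]
opening: 0.264
grasp_force: 41.3
```

>>> {"op": "tcp_steps", "data": {
  "increments": [0,0,0,0.04,0,0,0,0,0,0,0.04,0,0,0,0,0,0,0,0,0,0,0,0,0,0,0,0,0]
}}

```text
t: 6.7
ee_pos: [0.5741, 0.2781, 0.0787]
ee_rot: [[0.92, 0.392, 0.005], [0.392, -0.92, 0.001], [0.005, 0.001, -1.0]]
force: [-4.4, -1.7, 19.9]
opening: 0.267
grasp_force: 45.9
```

```bash
python3 s.py .571 .2778 .073
```

```text
t 6.7 [0.5741 0.2781 0.0787] q [  -9.7655   35.4432  -28.1564   99.8713   21.1681   49.7333 -114.2022] F [-4.3931 -1.7028 19.8753] op 0.2668376695843264 45.9212064743042
[[ 0.9198  0.3923  0.0048]
 [ 0.3923 -0.9198  0.0008]
 [ 0.0048  0.0011 -1.    ]]
tool delta [-0.003  -0.0009  0.0056]
```

Run:
```python
from h import *
print(readout.get_obs()["moment"])
```

```text
[-1.1059  0.7971 -0.0618]
```

>>> {"op": "tcp_steps", "data": {
  "increments": [0,0,0,-0.08,0,0,0,0,0,0,-0.12,0,0,0,0,0,0,0,0,0,0,0,0,0,0,0,0,0,0,0,0,0,0,0,0]
}}

```text
t: 7.2
ee_pos: [0.5722, 0.2765, 0.0836]
ee_rot: [[0.92, 0.392, -0.001], [0.392, -0.92, -0.001], [-0.001, 0.0, -1.0]]
force: [-0.9, -0.6, -0.6]
opening: 0.265
grasp_force: 40.9
```

```bash
python3 s.py .571 .2778 .09
```

Run:
```python
from h import *
a=cam.capture("side");b=cam.capture("top");cv2.imwrite("pics/a3.png",a);cv2.imwrite("pics/b3.png",b)
f=lambda i,x,y,w,h:cv2.resize(i[y:y+h,x:x+w],(400,400),interpolation=cv2.INTER_NEAREST)
cv2.imwrite("pics/g4.png",np.hstack([f(a,220,170,70,70),f(b,150,225,80,80)]))
```

```text
t 7.2 [0.5722 0.2765 0.0836] q [  -9.5199   35.0665  -28.3471   99.786    20.7071   50.4659 -113.8226] F [-0.8696 -0.6249 -0.6335] op 0.2647158404804573 40.90146839618683
[[ 0.92    0.3919 -0.001 ]
 [ 0.3919 -0.92   -0.0006]
 [-0.0012  0.0001 -1.    ]]
tool delta [-0.0006 -0.0017 -0.0064]
```

View pics/g4.png

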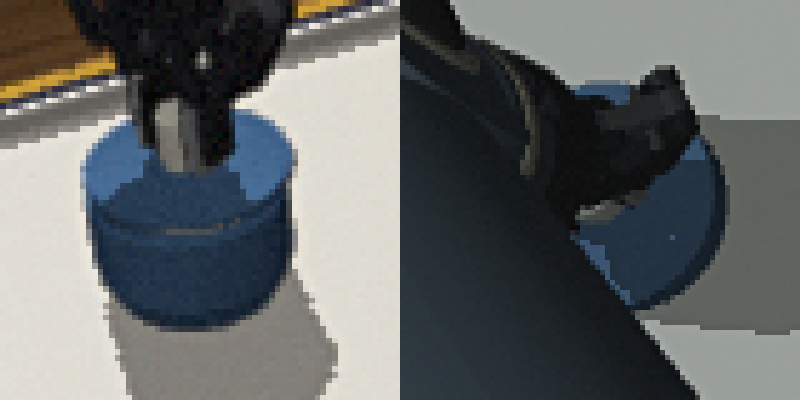

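The lid rests on the rim, slightly off. In the earlier top view the pot blob also included the outer wall on its -y side, which biased the rim centre. I'll refit the rim ring by brightness and check whether the pot moved.

Run:
```python
from h import *
from scipy.ndimage import map_coordinates
# rim in top view: profile of V along row/col through pot centre
b=cv2.imread("pics/b1.png").max(2).astype(int);a=cv2.imread("pics/a1.png").max(2).astype(int)
print("top row265",b[265,164:220]);print("top col191",b[238:292,191])
print("side row203",a[203,231:274]);print("side col253",a[188:230,253])
for r in (214,218,222,224):
    for k in("a1","a3"):
        m=np.flatnonzero(blue(cv2.imread(f"pics/{k}.png"))[r,225:280])+225
        print(r,k,m.min(),m.max(),end="; ")
for k in("a1","a3"):
    m=blue(cv2.imread(f"pics/{k}.png"))[195:235,246:260];print(k,[195+np.flatnonzero(c).max() for c in m.T])
```

```text
top row265 [146 146 147 152 106  92  30  35  38  36  39  39  52  50  50  51  55  63
  62  61  61  60  61  62  61  60  60  59  60  61  60  57  99  96  96  97
  97  98  97  97  97  96  97  97  96 110  95  45  32  34  34  61  94  92
  91  91]
top col191 [146 147 147 147 151 104  98  73  39  39  52  51  51  50  59  60  60  59
  57  59  59  60  59  60  59  59  60  59  61  61  59  62  61  62  60  62
  61  62  60  61  61  60  61  59  37  37  69  99  65  87 150 147 146 146]
side row203 [222 224 229 196 142  91  48  48  52  51  57  54  59  58  67  66  62  71
  68  67  70  70  73  72  74  67  74  75  70  72  68  71  68  67  64  60
  70 123 127 103 227 226 222]
side col253 [222 221 225 228 163  85  66  67  71  65  70  72  66  73  71  73  78  88
  85  86  86  86  80  93 158  79  67  68  69  69  69  69  69  69  67  65
  65  55  46  63 139 131]
214 a1 237 269; 214 a3 237 269; 218 a1 239 268; 218 a3 239 268; 222 a1 242 265; 222 a3 242 265; 224 a1 244 263; 224 a3 244 262; a1 [np.int64(225), np.int64(225), np.int64(226), np.int64(226), np.int64(226), np.int64(226), np.int64(226), np.int64(226), np.int64(226), np.int64(226), np.int64(226), np.int64(225), np.int64(225), np.int64(225)]
a3 [np.int64(225), np.int64(225), np.int64(226), np.int64(226), np.int64(226), np.int64(226), np.int64(226), np.int64(226), np.int64(226), np.int64(226), np.int64(226), np.int64(226), np.int64(226), np.int64(225)]
```

Run:
```python
from h import *
print(ray("top",(189.1,264.3),.063),ray("side",(252.7,202.3),.063),tri((252.7,202.3),(189.1,264.3)))
b=cv2.imread("pics/top0.png").max(2).astype(int);a=cv2.imread("pics/side0.png").max(2).astype(int)
print("lid top row335",b[335,148:200]);print("col180",b[300:354,182]);print("row 320",b[320,148:200])
print("side row220",a[220,180:224]);print("col 192/210",a[205:236,192],a[205:236,211])
```

```text
[0.5728 0.2835 0.063 ] [0.5705 0.2782 0.063 ] [0.573  0.2852 0.0577]
lid top row335 [136 135 136 138 124  84  86  87  86  88  88  88  88  88  89  89  88  89
  88  89  88  89  89  91  90  90  90  91  91  91  91  91  90  92  89  91
  90  90  89  90  90  90  90  90  48  88  87  85  85  85  82 142]
col180 [137 137 137 138 139 145  52  87  90  89  89  90  90  90  90  89  90  92
  91  90  90  92  55  58  58  59  58  57  57  58  57  57  55  53  91  89
  90  89  89  89  89  88  89  89  90  90  58  84  79 138 136 136 136 136]
row 320 [136 136 136 139 125  86  89  90  90  89  90  89  88  89  87  89  90  90
  90  89  90  91  92  93  93  94  91  91  91  90  91  92  93  91  90  91
  90  91  91  91  90  91  91  90  93  60  55  86  85  85  84  82]
side row220 [218 221 225 188 142 138 144 143 140 140 143 143 139 142 142 145 145 120
 109 117 108 107  97  92  84  82 138 147 143 144 142 144 139 143 142 141
 143 144 137  80 225 225 217 217]
col 192/210 [225 221 217 217 221 219 173 134 129 135 140 142 138 142 142 139 139 142
 143 142 146 143 140 145 138 109  71 128 127 122 117] [218 217 221 222 183 136 138 136 139 139 135 139 140 144 140 144 143 144
 146 146 146 154 142  70  84 127 126 121 120 116 142]
```

Corrected target is TCP xy (0.5722, 0.2808), a shift of +4.3 mm in y. The pot itself hasn't moved.

Converted, -0.004 m is -0.08, 0.0017 m is 0.034.

>>> {"op": "tcp_steps", "data": {
  "increments": [0,0,0,-0.06,0,0,0,0,0.034,-0.08,0,0,0,0,0,0,0,0,0,0,0,0,0,0,0,0,0,0,0,0,0,0.06,0,0,0,0,0,0,0.06,0,0,0,0,0,0,0,0,0,0]
}}

```text
t: 8.0
ee_pos: [0.5721, 0.2808, 0.0806]
ee_rot: [[0.92, 0.392, -0.001], [0.392, -0.92, -0.001], [-0.001, 0.0, -1.0]]
force: [0.3, -0.4, -0.9]
opening: 0.261
grasp_force: 40.9
```

```bash
python3 s.py .5722 .2808 .0731
```

```text
t 8.0 [0.5721 0.2808 0.0806] q [  -9.9921   35.4106  -28.2313   99.6314   20.8714   50.3077 -114.2562] F [ 0.3098 -0.3953 -0.8536] op 0.2614310037999849 40.89775800704956
[[ 0.92    0.392  -0.0011]
 [ 0.392  -0.92   -0.0008]
 [-0.0013  0.0003 -1.    ]]
tool delta [0.0002 0.     0.0075]
```

>>> {"op": "tcp_steps", "data": {
  "increments": [0,0,0,0.06,0,0,0,0,0,0,0.04,0,0,0,0,0,0,0,0,0,0]
}}

```text
t: 8.3
ee_pos: [0.5722, 0.281, 0.0759]
ee_rot: [[0.92, 0.392, -0.001], [0.392, -0.92, -0.0], [-0.001, 0.0, -1.0]]
force: [0.8, -0.0, -1.4]
opening: 0.264
grasp_force: 40.9
```

>>> {"op": "tcp_steps", "data": {
  "increments": [0,0,0,0.02,0,0,0,0,0,0,0.02,0,0,0,0,0,0,0,0,0,0,0,0,0,0,0,0,0]
}}

```text
t: 8.7
ee_pos: [0.5724, 0.2812, 0.0743]
ee_rot: [[0.92, 0.392, 0.0], [0.392, -0.92, -0.0], [0.0, 0.0, -1.0]]
force: [-0.5, 0.0, -1.4]
opening: 0.264
grasp_force: 40.9
```

>>> {"op": "tcp_steps", "data": {
  "increments": [0,0,0,0.02,0,0,0,0,0,0,0.02,0,0,0,0,0,0,0,0,0,0,0,0,0,0,0,0,0]
}}

```text
t: 9.1
ee_pos: [0.5727, 0.2815, 0.0734]
ee_rot: [[0.92, 0.392, 0.001], [0.392, -0.92, 0.0], [0.001, 0.0, -1.0]]
force: [-1.7, -1.6, 5.9]
opening: 0.264
grasp_force: 40.9
```

>>> {"op": "tcp_steps", "data": {
  "increments": [0,0,0,0.02,0,0,0,0,0,0,0,0,0,0,0,0,0,0,0,0,0]
}}

```text
t: 9.4
ee_pos: [0.5731, 0.2818, 0.0727]
ee_rot: [[0.92, 0.392, 0.002], [0.392, -0.92, 0.001], [0.002, -0.0, -1.0]]
force: [-1.6, -1.0, 5.2]
opening: 0.263
grasp_force: 41.1
```

Converted, -0.04 m is -0.8, -0.02 m is -0.4.

>>> {"op": "tcp_steps", "data": {
  "increments": [0,0,0,-0.02,0,0,0,0.4,0,0,0,0,0,0,0.5,0,0,0,0,0,0,0.8,0,0,0,0,0,0,0.8,0,0,0,0,0,0,0.8,0,0,-0.4,0,0,0,0.8,0,0,-0.8,0,0,0,0.8,0,0,-0.8,0,0,0,0.8,0,0,-0.8,0,0,0,0.8,0,0,0,0,0,0]
}}

```text
t: 10.4
ee_pos: [0.5751, 0.2836, 0.2189]
ee_rot: [[0.92, 0.392, 0.01], [0.392, -0.92, 0.006], [0.012, -0.001, -1.0]]
force: [-0.6, 1.7, 1.0]
opening: 0.799
grasp_force: 0.0
```

>>> {"op": "tcp_steps", "data": {
  "increments": [1,0.3,0.9,0,0,0,-0.0444,1,0.3,0.9,0,0,0,-0.0444,1,0.3,0.9,0,0,0,-0.0444,1,0.3,0.9,0,0,0,-0.0444]
}}

```text
t: 10.8
ee_pos: [0.7243, 0.1669, 0.2117]
ee_rot: [[0.569, 0.822, -0.001], [0.822, -0.569, -0.002], [-0.002, 0.001, -1.0]]
force: [0.6, 1.2, 0.9]
opening: 1.002
grasp_force: 0.0
```

Run:
```python
from h import *
a=cam.capture("side");b=cam.capture("top");cv2.imwrite("pics/a4.png",a);cv2.imwrite("pics/b4.png",b)
f=lambda i,x,y,w,h:cv2.resize(i[y:y+h,x:x+w],(400,400),interpolation=cv2.INTER_NEAREST)
cv2.imwrite("pics/g5.png",np.hstack([f(a,220,170,70,70),f(b,150,225,80,80)]))
```

```bash
python3 s.py .4965 -.266 .2
```

```text
t 10.9 [0.7284 0.162  0.2089] q [  4.4748  38.8345 -34.7314  76.4948  22.3144  71.4723 -66.7977] F [ 0.2587 -0.7304 -0.1957] op 0.9980253104455151 0.0
[[ 0.58    0.8146  0.0002]
 [ 0.8146 -0.58   -0.0031]
 [-0.0025  0.002  -1.    ]]
tool delta [-0.4831  0.0592  0.0102]
```

View pics/g5.png

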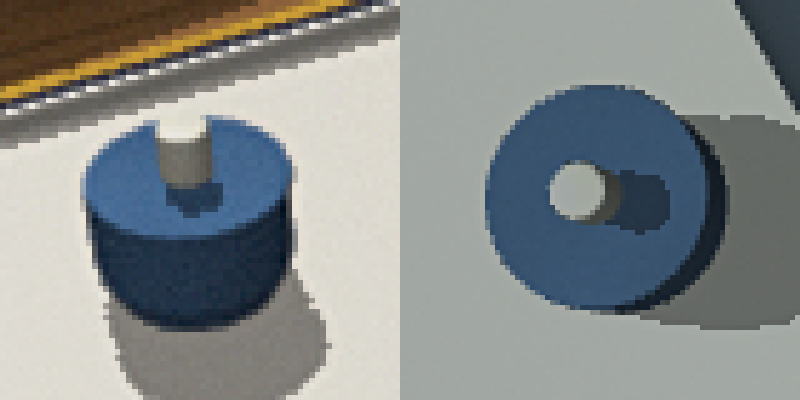

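The lid sits level and centred on the pot, with no gap and the pot not displaced. Next I'll turn the tool so its y axis lies along the hinge and go above the tab.

Converted, 7.9 degrees is 0.0439.

>>> {"op": "tcp_steps", "data": {
  "increments": [1,0,0,0,0,0,0.0439,1,0,0,0,0,0,0.0439,1,0,0,0,0,0,0.0439,1,0,0,0,0,0,0.0439,1,0,0,0,0,0,0.0439,1,0,0,0,0,0,0.0439,1,0,0,0,0,0,0.0439,1,0,0,0,0,0,0.0433,1,0,0,0,0,0,0,1,0,0,0,0,0,0],
  "grip_force": 40
}}

```text
t: 11.9
ee_pos: [0.7226, 0.1701, 0.2118]
ee_rot: [[0.991, -0.137, -0.001], [-0.137, -0.991, -0.0], [-0.001, 0.0, -1.0]]
force: [0.1, 0.2, -0.1]
opening: 0.999
grasp_force: 0.0
```

```bash
python3 s.py .49 -.2665 .2
```

```text
t 11.9 [0.7226 0.1701 0.2118] q [  -3.7068   35.7454  -21.1206   77.5187   13.02     69.1524 -123.676 ] F [ 0.0964  0.174  -0.1365] op 0.999302892998872 0.0
[[ 0.9906 -0.1365 -0.0008]
 [-0.1365 -0.9906 -0.0003]
 [-0.0007  0.0004 -1.    ]]
tool delta [-0.1708  0.4643  0.0121]
```

Converted, 0.042 m is 0.84, -0.016 m is -0.32.

>>> {"op": "tcp_steps", "data": {
  "increments": [1,-0.32,0.84,0,0,0,0,1,-0.32,0.84,0,0,0,0,1,-0.32,0.84,0,0,0,0,1,-0.32,0.84,0,0,0,0,1,-0.32,0.84,0,0,0,0,1,-0.32,0.84,0,0,0,0,1,-0.32,0.84,0,0,0,0,1,-0.32,0.84,0,0,0,0,1,-0.32,0.84,0,0,0,0,1,-0.32,0.84,0,0,0,0]
}}

```text
t: 12.9
ee_pos: [0.5049, -0.2251, 0.2124]
ee_rot: [[0.991, -0.137, 0.0], [-0.137, -0.991, -0.0], [0.0, 0.0, -1.0]]
force: [0.7, -0.9, 0.3]
opening: 1.001
grasp_force: 0.0
```

>>> {"op": "tcp_steps", "data": {
  "increments": [1,-0.22,0.68,0,0,0,0.0033,1,0,0.2,0,0,0,0,1,0,0,0.8,0,0,0,1,0,0,0,0,0,0,1,0,0,0,0,0,0]
}}

```text
t: 13.4
ee_pos: [0.4891, -0.2647, 0.1721]
ee_rot: [[0.989, -0.147, -0.001], [-0.147, -0.989, 0.001], [-0.001, -0.001, -1.0]]
force: [-0.3, -0.1, -0.6]
opening: 0.998
grasp_force: 0.0
```

```bash
python3 s.py .49 -.2665 .094
```

Run:
```python
from h import *
a=cam.capture("side");b=cam.capture("top")
f=lambda i,x,y,w,h:cv2.resize(i[y:y+h,x:x+w],(400,400),interpolation=cv2.INTER_NEAREST)
cv2.imwrite("pics/g6.png",np.hstack([f(a,270,290,140,140),f(b,400,210,140,140)]))
```

```text
t 13.4 [ 0.4891 -0.2647  0.1721] q [ 37.4177  20.369  -16.7204 107.1271   7.0872  53.6048 -81.0139] F [-0.345  -0.1172 -0.5598] op 0.9984294665301989 0.0
[[ 0.9891 -0.1474 -0.0012]
 [-0.1474 -0.9891  0.0014]
 [-0.0014 -0.0012 -1.    ]]
tool delta [0.0013 0.0018 0.0781]
```

View pics/g6.png

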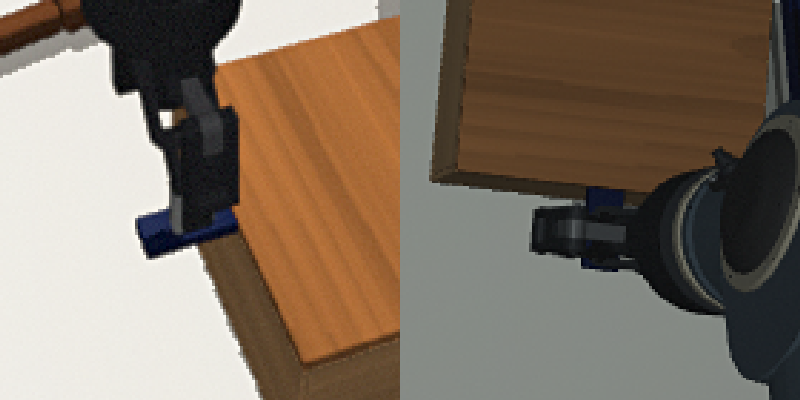

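The fingers straddle the navy tab, so I'll descend and pinch.

Converted, 0.03 m is 0.6, 0.018 m is 0.36.

>>> {"op": "tcp_steps", "data": {
  "increments": [1,0.02,0.04,0.6,0,0,0,1,0,0,0.6,0,0,0,1,0,0,0.36,0,0,0,1,0,0,0,0,0,0,0,0,0,0,0,0,0,0,0,0,0,0,0,0,0,0,0,0,0,0,0,0,0,0,0,0,0,0,0,0,0,0,0,0,0,0,0,0,0,0,0,0],
  "grip_force": 50
}}

```text
t: 14.5
ee_pos: [0.4905, -0.2661, 0.0956]
ee_rot: [[0.989, -0.149, 0.001], [-0.149, -0.989, 0.002], [0.001, -0.002, -1.0]]
force: [-1.5, 4.7, 7.1]
opening: 0.267
grasp_force: 49.2
```

```bash
python3 s.py
```

```text
t 14.5 [ 0.4905 -0.2661  0.0956] q [ 36.3698  26.0011 -15.6053 110.6411   9.502   44.56   -83.0968] F [-1.4952  4.7093  7.0936] op 0.2667837293611437 49.20171618461609
[[ 0.9888 -0.1491  0.0013]
 [-0.1491 -0.9888  0.0017]
 [ 0.001  -0.0019 -1.    ]]
```

The rows are not in the units I measure in: shifts go in shares of 50 mm and turns go in shares of 180 degrees. I convert before sending: -0.0105 m is -0.21, -0.01 m is -0.2.

>>> {"op": "tcp_steps", "data": {
  "increments": [0,0.016,0,-0.21,0,0,0,0,0.016,0,-0.208,0,0,0,0,0.038,0,-0.206,0,0,0,0,0.038,0,-0.206,0,0,0,0,0.06,0,-0.2,0,0,0,0,0.06,0,-0.2,0,0,0,0,0.08,0,-0.194,0,0,0,0,0.08,0,-0.192,0,0,0,0,0.1,0,-0.184,0,0,0,0,0.1,0,-0.184,0,0,0]
}}

```text
t: 15.5
ee_pos: [0.5189, -0.2704, 0.1935]
ee_rot: [[0.989, -0.149, -0.001], [-0.149, -0.989, 0.003], [-0.001, -0.003, -1.0]]
force: [3.8, 4.5, -6.7]
opening: 0.267
grasp_force: 49.5
```

```bash
python3 s.py
```

```text
t 15.5 [ 0.5189 -0.2704  0.1935] q [ 36.393   21.6113 -16.6948 102.0756   7.0469  57.4396 -81.5551] F [ 3.7992  4.4656 -6.6885] op 0.2672799968290649 49.53063189983368
[[ 0.9889 -0.1487 -0.0007]
 [-0.1487 -0.9889  0.0029]
 [-0.0011 -0.0027 -1.    ]]
```

Converted, 0.0089 m is 0.178, -0.0087 m is -0.174.

>>> {"op": "tcp_steps", "data": {
  "increments": [0,0.118,0,-0.174,0,0,0,0,0.118,0,-0.172,0,0,0,0,0.136,0,-0.16,0,0,0,0,0.136,0,-0.158,0,0,0,0,0.152,0,-0.146,0,0,0,0,0.152,0,-0.144,0,0,0,0,0.166,0,-0.128,0,0,0,0,0.166,0,-0.126,0,0,0,0,0.178,0,-0.11,0,0,0,0,0.178,0,-0.11,0,0,0]
}}

```text
t: 16.5
ee_pos: [0.5919, -0.2815, 0.2643]
ee_rot: [[0.989, -0.149, -0.004], [-0.149, -0.989, 0.004], [-0.005, -0.003, -1.0]]
force: [-0.0, 4.7, -4.7]
opening: 0.261
grasp_force: 50.5
```

>>> {"op": "tcp_steps", "data": {
  "increments": [0,0,0,0,0,0,0,0,0,0,0,0,0,0,0,0,0,0,0,0,0,0,0,0,0,0,0,0]
}}

```text
t: 16.9
ee_pos: [0.5925, -0.2816, 0.2645]
ee_rot: [[0.989, -0.149, -0.001], [-0.149, -0.989, 0.003], [-0.002, -0.003, -1.0]]
force: [1.0, 5.4, -3.5]
opening: 0.269
grasp_force: 50.8
```

Run:
```python
from h import *
a=cam.capture("side");b=cam.capture("top");cv2.imwrite("pics/a7.png",a);cv2.imwrite("pics/b7.png",b)
f=lambda i,x,y,w,h:cv2.resize(i[y:y+h,x:x+w],(400,400),interpolation=cv2.INTER_NEAREST)
cv2.imwrite("pics/g7.png",np.hstack([f(a,310,230,200,200),f(b,390,150,180,180)]))
```

```bash
python3 s.py
```

```text
t 17.0 [ 0.5925 -0.2816  0.2645] q [ 33.4599  24.7247 -16.5311  87.5303   7.1747  68.9248 -82.7932] F [ 0.5064  5.5456 -2.8812] op 0.26345966906027196 50.77462077140808
[[ 0.9889 -0.1488 -0.0012]
 [-0.1488 -0.9889  0.003 ]
 [-0.0017 -0.0028 -1.    ]]
```

View pics/g7.png

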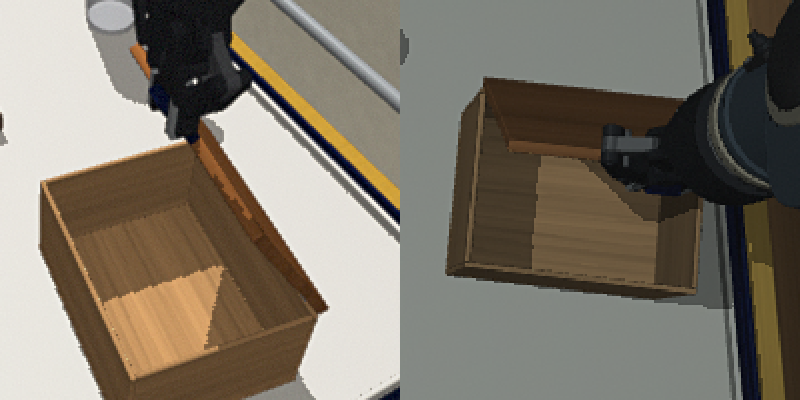

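The lid is up and held. Kinematics (chord and vision-measured hinge) give about 59.4°. I'll nudge it by about 0.5°, then check the angle from the board's front-left corner in both images by mask only.

Converted, 0.0016 m is 0.032, -0.001 m is -0.02.

>>> {"op": "tcp_steps", "data": {
  "increments": [0,0.032,0,-0.02,0,0,0,0,0,0,0,0,0,0,0,0,0,0,0,0,0,0,0,0,0,0,0,0]
}}

```text
t: 17.4
ee_pos: [0.5935, -0.2817, 0.2651]
ee_rot: [[0.989, -0.149, -0.003], [-0.149, -0.989, 0.003], [-0.003, -0.003, -1.0]]
force: [0.3, 6.6, -4.0]
opening: 0.268
grasp_force: 50.7
```

Run:
```python
from h import *
a=cam.capture("side");b=cam.capture("top")
H=np.array([.6871,-.2971,.108]);ux=np.array([.989,-.148,0]);uy=np.array([.148,.989,0])
for th in (57,60,63):
    t=np.radians(th);c,s=np.cos(t),np.sin(t)
    for k,(px,pz) in {"top-edge":(-.16,.01),"under-edge":(-.16,0)}.items():
        X=H+ux*(px*c+pz*s)+uy*.1+np.array([0,0,-px*s+pz*c]); print(th,k,"side",proj("side",X),"top",proj("top",X))
o=readout.get_obs();g=o["ee_pos"]+o["ee_rot"]@[0,0,bot.pinch_z]-H
print(o["t"],"angle",np.degrees(np.arctan2(g[2],-g@ux))-np.degrees(np.arctan2(.0058,.2)),np.hypot(g[2],g@ux),o["force"],o["qvel"],o["grasp_force"])
print("top col V/R"); print(b[205:228,436:450,2]); print("side R"); print(a[246:264,370:388,2])
```

```text
57 top-edge side [377.5476 251.4153] top [439.8389 214.8348]
57 under-edge side [372.5575 255.0748] top [438.6503 220.3958]
60 top-edge side [381.9329 248.5751] top [440.777  209.9747]
60 under-edge side [376.794  252.0787] top [439.6257 215.6937]
63 top-edge side [386.4163 245.8842] top [441.6768 205.0122]
63 under-edge side [381.1487 249.2176] top [440.5683 210.8665]
17.5 angle 59.998289960236036 0.19974611881629514 [ 0.6306  6.3372 -3.9985] [0.0502 0.0649 0.006  0.0069 0.0284 0.0159 0.0178] 50.710294246673584
top col V/R
[[ 70  62  58  59  59  59  59  59  58  56  57  58  58  57]
 [ 60  65  54  56  55  57  58  58  58  59  60  60  59  59]
 [ 57  67  59  59  56  57  58  57  57  55  56  56  56  56]
 [ 57  64  67  61  61  60  60  59  61  60  59  59  59  57]
 [ 59  61  69  56  57  59  58  60  61  61  61  60  60  61]
 [ 57  60  61  60  57  55  56  56  56  55  57  56  58  58]
 [ 62  57  58  67  52  49  55  55 
[... 1627 characters left out ...]
131 145  65  18  14  22]
 [141 145 141 144 138 107 131 163 166 174 184 187 171 128  33  21  15  17]
 [137 140 141 140 147 138 106 152 163 170 181 181 181 111  32  15  18   8]
 [140 141 141 141 143 140 116 118 159 163 172 183 186 149  48   9  13  12]
 [145 141 141 141 141 144 139 111 134 162 171 178 187 151  48  19  19  20]
 [142 140 143 142 139 141 144 140 106 150 165 170 181 154  48   7  19  23]
 [140 138 141 141 143 141 143 141  95 116 158 166 177 182  70  17  13  23]
 [143 141 142 144 142 140 140 145 138 113 139 161 174 179 110  31   8   9]
 [142 141 139 142 143 143 140 142 145 139 109 152 164 171 116  45   5  12]
 [142 139 140 143 143 140 142 142 143 140 100 124 155 169 174 118  38  34]]
```

Run:
```python
from h import *
from scipy.optimize import least_squares
a0={"side":[(331.2,317.4),(411.7,295.4),(469.8,384.9),(377.5,417.3)],"top":[(420.3,270),(428.4,189),(530.9,200.3),(526.5,281.3)]}
loc=[(-.16,.1,.01),(0,.1,.01),(0,-.1,.01),(-.16,-.1,.01)]
now={"side":{(-.16,.1,.01):(379,250.3),(-.16,.1,0):(374.6,253.7)},"top":{(-.16,.1,.01):(438.6,211.6),(-.16,.1,0):(438.5,216.5)}}
def X(H,yaw,th,l):
    c,s=np.cos(th),np.sin(th);u=np.array([np.cos(yaw),np.sin(yaw),0]);v=np.array([-u[1],u[0],0])
    return H+u*(l[0]*c+l[2]*s)+v*l[1]+np.array([0,0,-l[0]*s+l[2]*c])
for cams in (["side"],["top"],["side","top"]):
    def f(p):
        H=p[:3];r=[]
        for n in cams:
            r+=[proj(n,X(H,p[3],0,l))-q for l,q in zip(loc,a0[n])]
            r+=[proj(n,X(H,p[3],p[4],l))-q for l,q in now[n].items()]
        return np.ravel(r)
    s=least_squares(f,[.687,-.297,.108,-.148,1.0]);print(cams,s.x[:3],np.degrees(s.x[3:]),np.abs(s.fun).max(),np.degrees(np.sqrt(np.linalg.inv(s.jac.T@s.jac)[4,4])))
```

```text
['side'] [ 0.6894 -0.2943  0.102 ] [-8.5555 58.6359] 1.1298259527021628 0.5848077372454
['top'] [ 0.6875 -0.297   0.1019] [-8.2753 59.5908] 1.3023237964749228 0.6291247485361485
['side', 'top'] [ 0.6875 -0.2963  0.105 ] [-8.4584 58.9606] 1.5696899865626506 0.41756772603755365
```

>>> {"op": "tcp_steps", "data": {
  "increments": [0,0.028,0,-0.018,0,0,0,0,0,0,0,0,0,0,0,0,0,0,0,0,0,0,0,0,0,0,0,0,0,0,0,0,0,0,0]
}}

```text
t: 18.0
ee_pos: [0.5946, -0.2819, 0.2657]
ee_rot: [[0.989, -0.149, -0.004], [-0.149, -0.989, 0.004], [-0.004, -0.003, -1.0]]
force: [-0.2, 6.6, -4.4]
opening: 0.269
grasp_force: 50.7
```

Run:
```python
from h import *
a=cam.capture("side");a4=cv2.imread("pics/a4.png")
print("pot shift check",np.abs(a[180:230,230:275].astype(int)-a4[180:230,230:275]).mean())
o=readout.get_obs();print(o["t"],o["ee_pos"],o["force"],np.abs(o["qvel"]).max(),o["grasp_force"])
print(ticket.sign_off())
```

```text
pot shift check 10.743703703703703
18.05 [ 0.5946 -0.2819  0.2658] [ 0.5334  5.9779 -4.8758] 0.09527754141804756 50.654064416885376
the job is handed in; nothing more can be done
None
```

The job is handed in at 18 s: the pot's lid looked seated and level and was released, and the caddy lid is held still at about 60° (arm position says about 60°, the cameras about 59.5°); the first try caught the pot's rim (about 20 N, pot did not move), and my last image check of the pot was inconclusive.

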